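Tuck the long packing plate under the holder's sprung arm

ROBOT

A 6-joint arm with a two-finger parallel gripper is mounted at the origin on the work surface. World frame = base frame: x ahead of the robot, y to its left, z up, the work surface at z = 0. Lengths are in m, angles in degrees, forces in N, time in s.
With the tool pointing down it reaches from about 0.35 to 0.875 m from the base axis. Payload 4.2 kg.
Tool frame: the origin (TCP) lies midway between the tips of the shut fingers; the grasp point (between the pads) lies 19 mm behind it; z points along the fingers, y is the direction in which the jaws open and shut (so a half turn about z gives the same grasp; the last joint's range is limited). The gripper opens to 85 mm and grips with 20 to 120 N. Pads are 22 mm wide; open, the fingers measure 114 mm over their backs; the gripper's body (76 mm by 85 mm) begins 54 mm behind the grasp point. The pads swing forward as they close: fully open they stand 13 mm farther back than shut.
Start: joints at [83.801, 22.042, 0.453, 0, -68.411, -14.817], TCP at [0.224, 0.583, 0.231] pointing down, gripper open.
Joint ranges: [-179.83, 179.83], [-69.29, 118.12], [-61.27, 80.66], [-181.25, 117.63], [-171.15, -9.14], [-177.46, 177.46]. Speed limits (degrees/s): [159.86, 159.86, 180, 180, 180, 180].

INTERFACE

Orientations are given as a 3x3 rotation matrix whose columns are the frame's x, y, z axes.
In Python, from plant import r gives the robot as it stands.
- The arm moves only by the tool drive_tool, never from a script. Its argument "plan" is a list of rows, each a list of 3 entries, a list of its own where there are three numbers: the closure, from -1 (fully open) to 1 (shut), then the shift along the tool's x, y, z in m, then the turn about the tool's z in degrees. A call has 1 to 20 rows; each row is the pose to reach, as a shift and turn from the pose measured when the call began, along the tool's axes at that moment; what a row does not reach only later rows make up. A row lasts 1/8 s, in which the tool goes at most 62.5 mm and 10.7 degrees, less where a joint would pass 70% of its speed; a pose out of reach is approached as far as the arm can. A call with a gripper value outside its range is refused whole. The fingers move at their own pace and stop on an object; "force" is the grip in N (left out, the last holds). Time passes only in rows, so rows that repeat a pose let the fingers close. It gives the time, the measured TCP pose, the force and the opening at its end, in the units of the state.
- r.get_state(): the state, without advancing time (a new reading comes with each control period).
- r.capture(name): name is "side" or "top"; returns the picture (400x640x3 uint8, red, green, blue); there is no depth.
- r.camera_params(name): a dict with "fx", "fy", "cx", "cy" (pixels), "k1" (the pictures are not rectified: a ray, as slopes to the right and down, at radius r is drawn at 1 + k1 r^2 times it, then the intrinsics apply), "R" (3x3) and "t" (3): a world point X has camera coordinates R X + t. Camera axes: x right, y down, z forward; pixel columns grow to the right and rows downward; lengths in m; the calibration is good to about 2 mm. A picture is of the moment at which its call begins. camera_params takes no time and is no camera call.
- r.sign_off(): hands the job in, once; it reports no verdict.
The state is a dict: "time": time; "joint_positions": joint angles; "joint_velocities": joint speeds; "joint_efforts": joint torques, N m; "ee_pos": TCP position; "tcp_rot": TCP orientation; "force": force on the tool from outside, world axes, zero at the start; "torque": the same for the moment, N m; "grip_width": finger opening in m.
Only numpy, scipy, OpenCV 4.12 (cv2) and the standard library are available. Lean on these libraries where they do the work, as an engineer would, in place of code of your own. Each camera call takes 0.05 s, during which the arm holds its last target.

TASK

In the fastener store, put the loose long packing plate away: lay it on the pile in the plate holder, in line with the pile, and slide it in under the sprung arm until its end is home against the back stop, so that the arm clamps it down. Leave the short plate lying where it is.

Things in the scene. Friction and masses are not known exactly. Their poses are not given: they have to be found in the camera images.
- plate_center (a point): Centre (half-way up) of the loose long packing plate: plain flat aluminium bar, 140 long (its x) x 40 wide (y) x 8 mm thick (z), about 0.12 kg, lying flat on the bench. Ends and faces are alike. The only loose plate of this length.
- home (a point): Where the plate's centre belongs in the fixed dark steel holder. z up; x: direction of insertion, from the open end (robot side) to the back stop. Base 225 x 80 x 6 mm, x -90 to +135. On it two fixed plates 140 x 40 x 8; pile top 4 mm below this point, 22 mm above the bench, no side guides. Back stop: two cheeks at x = +71, 13 to 20 mm either side of the middle, 40 mm high. All is below 50 mm.
- clamp (a joint): Sprung arm, 24 mm wide, hinged between the cheeks, over the pile's middle. Angle in rad: 0 empty, grows as it lifts, 0.06 with the plate under it, limit 0.5. Nose at holder x = +40, 4 mm above the pile when empty, springs down with 2.5 to 3 N. Its front lip slopes up 22 deg to x = +7, underside there 17 mm above the pile: a plate slid along the pile lifts the arm by itself.
- short_center (a point): Centre (half-way up) of the loose short plate, a bystander: the same aluminium bar but only 60 long (its x) x 40 wide x 8 mm thick, lying flat on the bench.
Things that resemble listed ones, but are neither listed nor needed, are in the scene too. What is meant by the part that bears plate_center is not brown or green, and is the smaller of those in its own colour.

How it is judged:
By the outcome, as a careful person would: the job done as asked, in the order asked, and still so for the second after the job is handed in, with the robot touching nothing.
It also fails if it takes over 43 s, if anything falls off the work surface, if the arm or the gripper's body presses on something with over 40 N, if the wrist force passes 120 N, or if a joint passes its speed limit or range.

## Working session

There is one attempt and no reset: what is moved stays moved. The work goes in short steps, Python scripts to look and compute and a tool call to move; the robot and the scene stay as the last step left them, time stands still between calls to the robot, and variables do not carry over. Pictures are saved under pics/ and viewed, and the job is handed in when it is done.

Besides the shell and the picture viewer there is one more tool, called after "Emit:" as name(argument=value, ...), one argument or row to a line, values as JSON. drive_tool: Moves the arm, as the interface text tells. Its arguments: {"type":"object","properties":{"plan":{"type":"array"},"force":{"type":"number"}},"required":["plan"]}

```bash
mkdir -p pics; ls; python3 - <<'E'
from plant import r
import cv2
for n in("side","top"):
    im=r.capture(n); cv2.imwrite(f"pics/{n}0.png",im[:,:,::-1]); print(n,r.camera_params(n))
print(r.get_state())
E
```

```text
pics
side {'fx': 399.27681373482267, 'fy': 399.27681373482267, 'cx': 320.39991041304097, 'cy': 203.1853075778783, 'k1': -0.0326190205487248, 'R': array([[ 0.96907174, -0.24603117, -0.01919943],
       [-0.19662441, -0.72276586, -0.66253178],
       [ 0.14912678,  0.6458159 , -0.7487877 ]]), 't': array([-0.48511626,  0.21336008,  0.99400364])}
top {'fx': 401.3218488240383, 'fy': 401.3218488240383, 'cx': 322.95643247339933, 'cy': 197.91143526490512, 'k1': -0.007718112678906614, 'R': array([[ 0.04347046, -0.99905061,  0.00286269],
       [-0.97279603, -0.04298036, -0.22764133],
       [ 0.22754825,  0.00711086, -0.97374084]]), 't': array([0.09196704, 0.55396935, 0.87245495])}
{'time': 0.1, 'joint_positions': array([ 8.38029069e+01,  2.20885980e+01,  3.86052446e-01, -2.42840662e-02,
       -6.84103586e+01, -1.48169288e+01]), 'joint_velocities': array([ 0.03111293, -0.09659058,  0.22837688,  0.18862528,  0.00470166,
        0.03164541]), 'joint_efforts': array([-4.16761432e-04, -3.93318057e+01,  1.88929743e+01,  4.19799149e+00,
       -2.57112435e-03,  6.12462571e-06]), 'ee_pos': array([0.22391987, 0.58294904, 0.23029939]), 'tcp_rot': array([[ 9.33436658e-01, -3.58741745e-01, -6.04514039e-04],
       [-3.58742233e-01, -9.33434699e-01, -1.91645964e-03],
       [ 1.23239695e-04,  2.00575840e-03, -9.99997981e-01]]), 'force': array([-0.54858206,  0.07540247,  0.25774083]), 'torque': array([ 0.02106878, -0.07423053, -0.02160968]), 'grip_width': 0.08568611091360467}
```

View pics/side0.png

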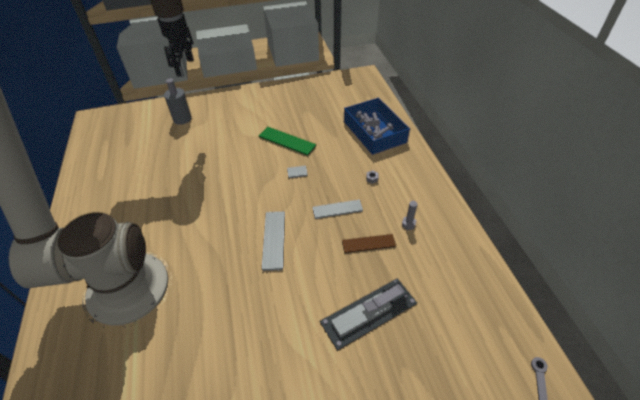

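View pics/top0.png

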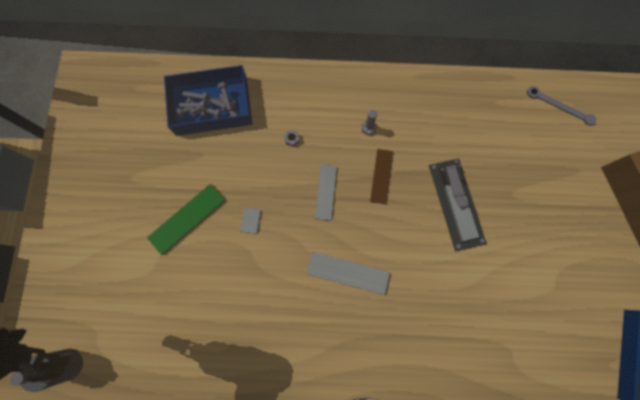

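Two grey long bars show in the top view, a small one at about (327,192) and a larger one at (348,273). The short plate is at (251,220) and the holder at (458,205). Next I'll enlarge crops and measure the sizes.

```bash
cat > h.py <<'E'
import numpy as np,cv2
from plant import r
def ray(n,uv):
    p=r.camera_params(n);K=np.array([[p['fx'],0,p['cx']],[0,p['fy'],p['cy']],[0,0,1]])
    q=cv2.undistortPoints(np.array([[uv]],float),K,np.array([p['k1'],0,0,0,0.]))[0,0]
    R=np.array(p['R']);t=np.array(p['t']);return -R.T@t, R.T@np.array([q[0],q[1],1])
def at(n,uv,z):
    c,d=ray(n,uv);return c+d*(z-c[2])/d[2]
def proj(n,X):
    p=r.camera_params(n);K=np.array([[p['fx'],0,p['cx']],[0,p['fy'],p['cy']],[0,0,1]])
    return cv2.projectPoints(np.array(X,float).reshape(-1,1,3),cv2.Rodrigues(np.array(p['R']))[0],np.array(p['t'],float),K,np.array([p['k1'],0,0,0,0.]))[0][:,0]
def crop(src,out,x0,y0,w,h,s):
    im=cv2.imread(src)[y0:y0+h,x0:x0+w]
    im=cv2.resize(im,None,fx=s,fy=s,interpolation=cv2.INTER_CUBIC)
    for i in range(0,w,10): cv2.putText(im,str(x0+i),(i*s,8),0,.3,(0,0,255),1);cv2.line(im,(i*s,10),(i*s,14),(0,0,255),1)
    for i in range(0,h,10): cv2.putText(im,str(y0+i),(0,i*s+3),0,.3,(0,0,255),1)
    cv2.imwrite(out,im)
E
python3 - <<'E'
from h import *
crop('pics/top0.png','pics/t_pl.png',300,150,100,70,8)
crop('pics/top0.png','pics/t_ho.png',420,150,75,105,5)
crop('pics/side0.png','pics/s_pl.png',300,190,100,70,8)
crop('pics/side0.png','pics/s_ho.png',315,270,110,80,7)
E
```

```text
(no output)
```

View pics/t_pl.png

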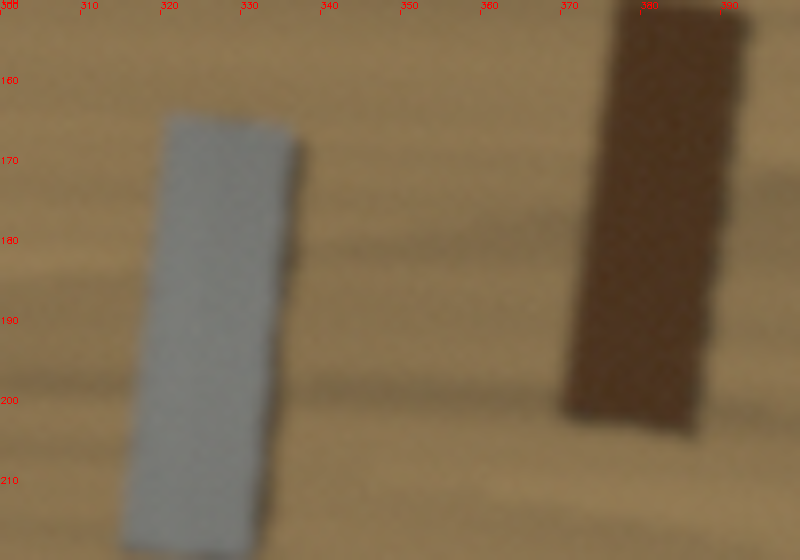

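View pics/t_ho.png

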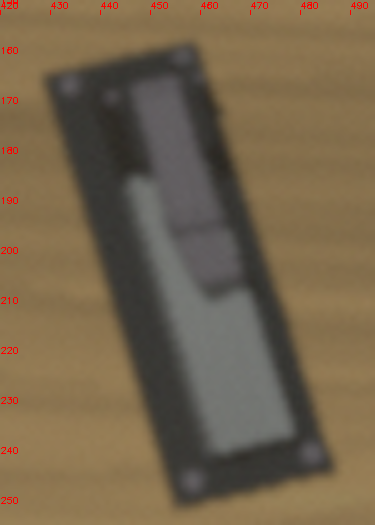

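View pics/s_pl.png

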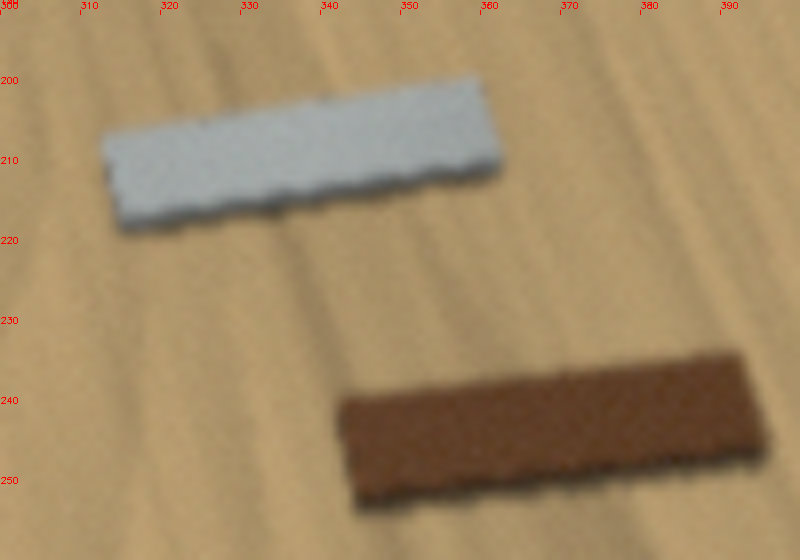

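View pics/s_ho.png

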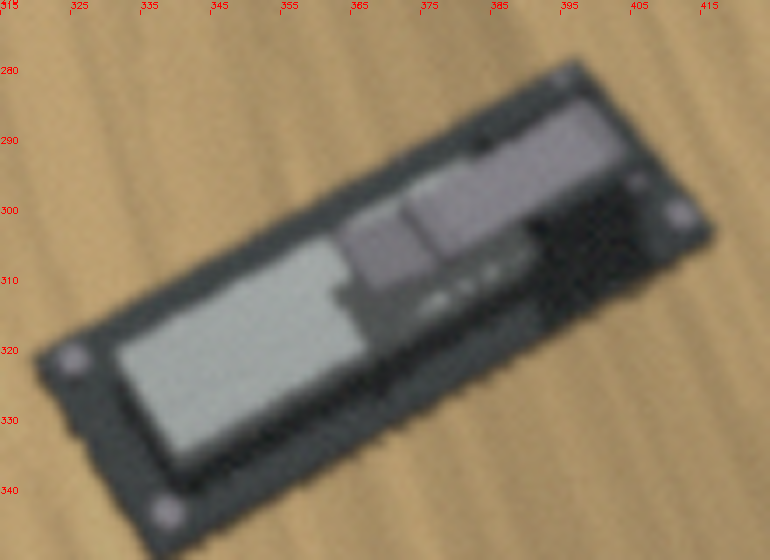

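```bash
python3 - <<'E'
from h import *
np.set_printoptions(precision=4,suppress=True)
def quad(n,c,z):
    P=np.array([at(n,p,z) for p in c]);print(n,P[:,:2].tolist() and P[:,:2].round(4).tolist(),'c',P.mean(0)[:2],'len',np.linalg.norm(P-np.roll(P,-1,0),axis=1))
    for i in range(4):
        d=P[(i+1)%4]-P[i];print('   ang',np.degrees(np.arctan2(d[1],d[0])).round(1),end='')
    print()
quad('top',[(320.8,164.3),(337,166),(331.3,219.4),(315,218.5)],.008)
quad('side',[(313,206.8),(359.5,199.3),(362.5,210),(315,217.5)],.008)
quad('top',[(309.5,253.5),(389.5,271.5),(387,292),(307,274)],.008)
print('holder')
quad('top',[(428.5,165),(459,158),(486.5,244),(455,251)],.006)
quad('side',[(319.5,320.5),(397.5,278.2),(417,303.5),(338,350)],.006)
for n,c in(('top',[(461.5,240.8),(478.5,237)]),('side',[(331.3,319.7),(341,335)])):
    P=[at(n,p,.022) for p in c];d=P[1]-P[0];print(n,P,'mid',(P[0]+P[1])/2,np.linalg.norm(d),np.degrees(np.arctan2(d[1],d[0])))
E
```

```text
top [[0.6493, 0.1258], [0.6466, 0.0847], [0.5094, 0.0938], [0.5099, 0.1337]] c [0.5788 0.1095] len [0.0411 0.1375 0.0399 0.1396]
   ang -93.7   ang 176.2   ang 89.3   ang -3.3
side [[0.5128, 0.134], [0.6508, 0.1265], [0.6464, 0.0851], [0.5088, 0.0937]] c [0.5797 0.1098] len [0.1383 0.0417 0.1378 0.0405]
   ang -3.1   ang -96.1   ang 176.4   ang 84.5
top [[0.4242, 0.1428], [0.39, -0.0492], [0.3423, -0.0436], [0.3757, 0.1463]] c [0.3831 0.0491] len [0.1951 0.0481 0.1928 0.0487]
   ang -100.1   ang 173.3   ang 80.0   ang -4.1
holder
top [[0.6602, -0.1468], [0.6824, -0.2248], [0.4659, -0.2841], [0.4456, -0.2072]] c [ 0.5635 -0.2157] len [0.0811 0.2245 0.0796 0.2229]
   ang -74.1   ang -164.7   ang 104.7   ang 15.7
side [[0.4459, -0.2075], [0.6611, -0.1487], [0.6805, -0.2254], [0.4683, -0.285]] c [ 0.564  -0.2166] len [0.2231 0.0791 0.2204 0.0807]
   ang 15.3   ang -75.8   ang -164.3   ang 106.2
top [array([ 0.4688, -0.2182,  0.022 ]), array([ 0.4797, -0.2593,  0.022 ])] mid [ 0.4743 -0.2387  0.022 ] 0.042461346984909 -75.14120382326891
side [array([ 0.4708, -0.2198,  0.022 ]), array([ 0.4821, -0.2602,  0.022 ])] mid [ 0.4764 -0.24    0.022 ] 0.041926111601611575 -74.42745337500835
```

The small grey bar measures 138–140 x 40 mm. Its centre is about (0.579,0.110) and its yaw about -3.4°, so it is the right plate; the other bar is about 194 x 48 mm. The holder yaw is about 15.4°, with home near (0.542,-0.222). Both cameras agree to within about 2 mm.

```bash
cat >> h.py <<'E'
def go(xyz,yaw):
    s=r.get_state();R=np.array(s['tcp_rot']);d=R.T@(np.array(xyz)-s['ee_pos'])
    y=np.degrees(np.arctan2(R[1,0],R[0,0]));t=-((yaw-y+90)%180-90)
    print('t',s['time'],'pos',s['ee_pos'].round(4),'yaw',round(y,2),'zaxis',R[:,2].round(4),'w',round(s['grip_width'],4),'F',s['force'].round(2))
    print('shift mm',(d*1000).round(1),'turn',round(t,2))
E
python3 - <<'E'
from h import *
go([.554,.1112,.08],-3.4)
E
```

```text
t 0.1 pos [0.2239 0.5829 0.2303] yaw -21.02 zaxis [-6.0e-04 -1.9e-03 -1.0e+00] w 0.0857 F [-0.55  0.08  0.26]
shift mm [477.3 321.6 151. ] turn -17.62
```

Emit:
drive_tool(
  plan=[
    [-0.3,[0.05,0.034,0.01],-2],
    [-0.3,[0.1,0.067,0.025],-4],
    [-0.3,[0.15,0.101,0.04],-6],
    [-0.3,[0.2,0.135,0.055],-8],
    [-0.3,[0.25,0.168,0.07],-10],
    [-0.3,[0.3,0.202,0.085],-12],
    [-0.3,[0.35,0.236,0.1],-14],
    [-0.3,[0.4,0.27,0.12],-16],
    [-0.3,[0.45,0.303,0.14],-17.6],
    [-0.3,[0.477,0.3216,0.15],-17.6],
    [-0.3,[0.4773,0.3216,0.151],-17.6],
    [-0.3,[0.4773,0.3216,0.151],-17.6],
  ],
  force=60,
)

```text
time: 1.6
ee_pos: [0.5537, 0.1113, 0.0798]
tcp_rot: [[0.998, -0.06, -0.001], [-0.06, -0.998, -0.002], [-0.001, 0.002, -1.0]]
force: [0.2, 0.6, 0.3]
grip_width: 0.0555
```

```bash
python3 - <<'E'
from h import *
go([.554,.1112,.002],-3.4)
for n in("side","top"):
    im=r.capture(n); cv2.imwrite(f"pics/{n}1.png",im[:,:,::-1])
crop('pics/side1.png','pics/s1.png',270,130,130,100,6)
crop('pics/top1.png','pics/t1.png',270,140,130,100,6)
E
```

```text
t 1.6 pos [0.5537 0.1113 0.0798] yaw -3.44 zaxis [-0.0013 -0.0021 -1.    ] w 0.0555 F [0.24 0.58 0.28]
shift mm [ 0.4 -0.  77.8] turn -0.04
```

View pics/s1.png

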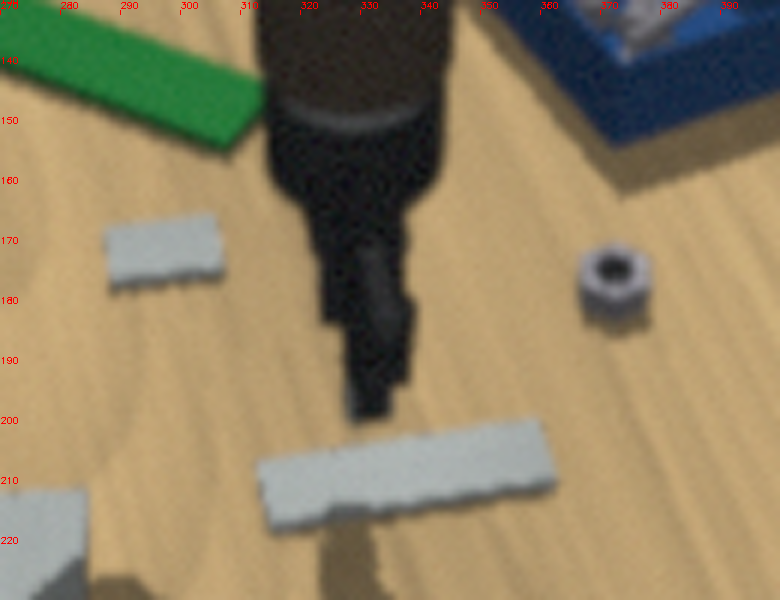

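View pics/t1.png

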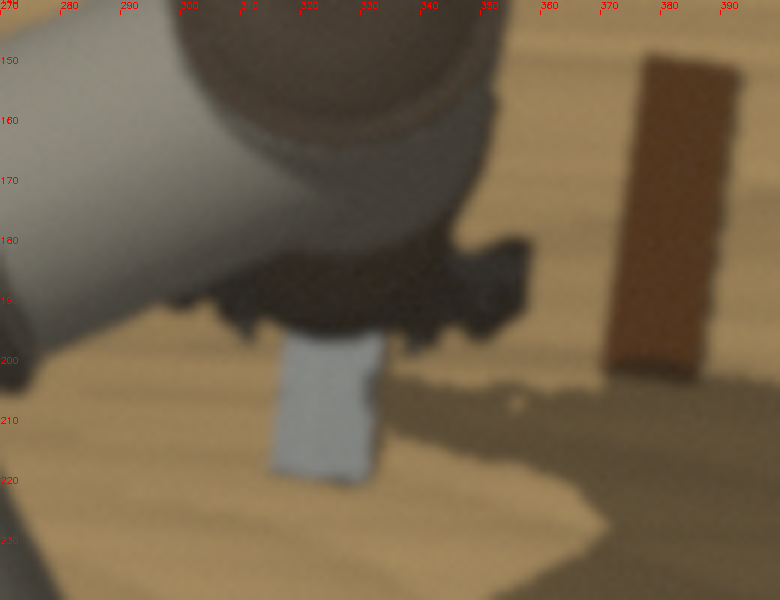

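The side view shows the fingers at about (331,200), over the rear part of the plate. In the top view they stand either side of it (240,195 and 335,195 in crop terms). I'll go down and grip.

Emit:
drive_tool(
  plan=[
    [-0.3,[0,0,0.03],0],
    [-0.3,[0,0,0.055],0],
    [-0.3,[0,0,0.068],0],
    [-0.3,[0,0,0.074],0],
    [-0.3,[0,0,0.0775],0],
    [-0.3,[0,0,0.0778],0],
    [0.3,[0,0,0.0778],0],
    [0.6,[0,0,0.0778],0],
    [0.6,[0,0,0.0778],0],
    [0.6,[0,0,0.0778],0],
    [0.6,[0,0,0.0778],0],
  ],
  force=60,
)

```text
time: 3.08
ee_pos: [0.5542, 0.1122, 0.0037]
tcp_rot: [[0.998, -0.058, 0.001], [-0.058, -0.998, -0.001], [0.001, 0.001, -1.0]]
force: [-1.7, 0.3, 5.2]
grip_width: 0.0374
```

```bash
python3 - <<'E'
from h import *
go([.554,.1112,.1],-3.4)
im=r.capture("side"); cv2.imwrite("pics/side2.png",im[:,:,::-1])
crop('pics/side2.png','pics/s2.png',290,150,100,80,7)
E
```

```text
t 3.075 pos [0.5542 0.1122 0.0037] yaw -3.33 zaxis [ 0.0012 -0.0012 -1.    ] w 0.0374 F [-1.66  0.3   5.21]
shift mm [  0.    1.1 -96.3] turn 0.07
```

View pics/s2.png

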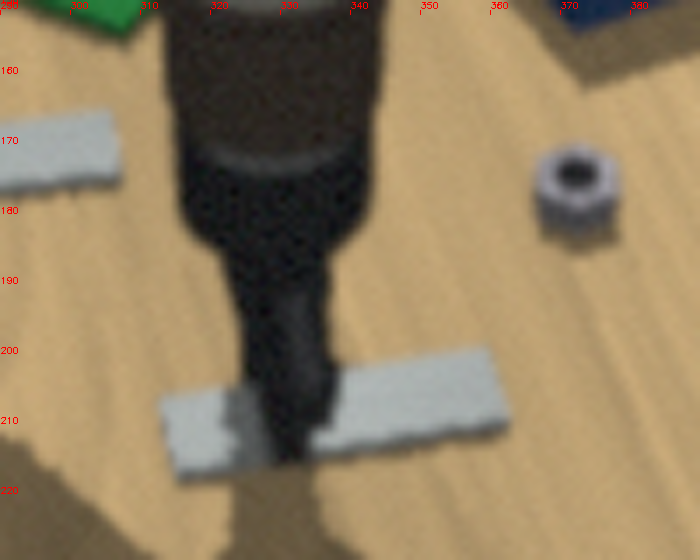

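The fingers straddle the plate in the picture at about (331,210). The 37 mm opening means they stopped on it. I'll lift it and check.

Emit:
drive_tool(
  plan=[
    [0.6,[0,0,-0.01],0],
    [0.6,[0,0,-0.03],0],
    [0.6,[0,0,-0.06],0],
    [0.6,[0,0,-0.09],0],
    [0.6,[0,0,-0.1],0],
    [0.6,[0,0,-0.1],0],
  ],
  force=60,
)

```text
time: 3.88
ee_pos: [0.5539, 0.1124, 0.1039]
tcp_rot: [[0.998, -0.058, 0.002], [-0.058, -0.998, -0.0], [0.002, 0.0, -1.0]]
force: [0.3, 0.4, -1.9]
grip_width: 0.0372
```

```bash
python3 - <<'E'
from h import *
u=np.array([np.cos(np.radians(15.35)),np.sin(np.radians(15.35))])
print(np.array([.5422,-.2218])-95*u/1000)
go([*(np.array([.5422,-.2218])-.1*u),.1],15.35)
im=r.capture("side"); cv2.imwrite("pics/side3.png",im[:,:,::-1])
crop('pics/side3.png','pics/s3.png',290,110,110,90,7)
E
```

```text
[ 0.45058896 -0.2469479 ]
t 3.875 pos [0.5539 0.1124 0.1039] yaw -3.35 zaxis [ 1.8e-03 -4.0e-04 -1.0e+00] w 0.0372 F [ 0.29  0.37 -1.95]
shift mm [-86.9 366.3   3.9] turn -18.7
```

View pics/s3.png

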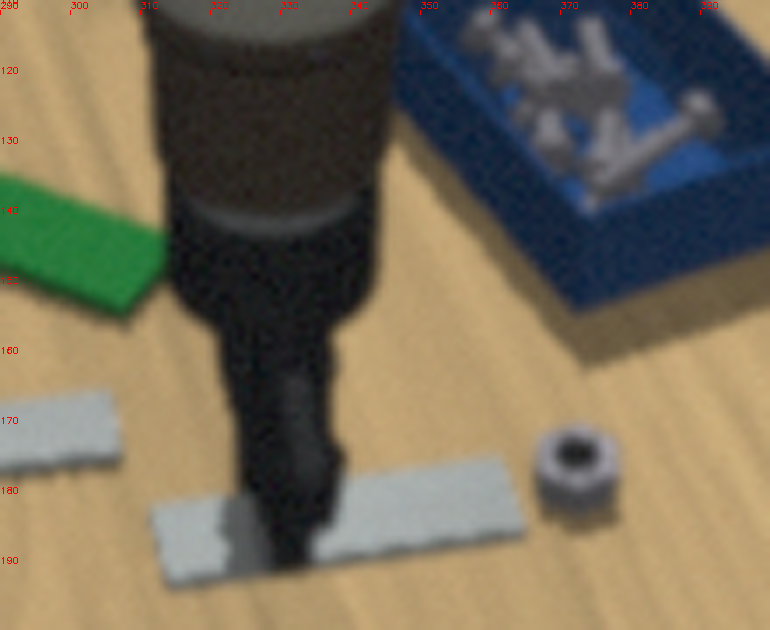

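The plate is held level. The crop shows its corners at (311.7,182.4), (361.4,175.3), (364.9,185.7) and (313.7,192). From these I'll work out its pose relative to the tool.

```bash
python3 - <<'E'
from h import *
np.set_printoptions(precision=4,suppress=True)
s=r.get_state()
for z in(.104,.108,.112):
    P=np.array([at('side',p,z) for p in[(311.7,182.4),(361.4,175.3),(364.9,186),(313.7,192)]])
    d=(P[1]+P[2]-P[0]-P[3])/2
    print(z,P.mean(0),np.linalg.norm(d),np.degrees(np.arctan2(d[1],d[0])),np.linalg.norm(P[0]-P[3]),np.linalg.norm(P[1]-P[2]), 'in tool',np.array(s['tcp_rot']).T@(P.mean(0)-s['ee_pos']))
E
```

```text
0.104 [0.5808 0.114  0.104 ] 0.13840208570087126 -5.030210279895491 0.03619831022687093 0.04145400617190681 in tool [ 0.0272 -0.0035 -0.001 ]
0.108 [0.5796 0.1103 0.108 ] 0.137685293602488 -5.030210279895553 0.036010837165218475 0.041239313568685716 in tool [ 0.0263  0.0003 -0.005 ]
0.112 [0.5785 0.1066 0.112 ] 0.1369685015041048 -5.030210279895498 0.03582336410356589 0.041024620965464616 in tool [ 0.0254  0.0041 -0.009 ]
```

```bash
python3 - <<'E'
from h import *
u=np.array([np.cos(np.radians(15.35)),np.sin(np.radians(15.35))])
go([*(np.array([.5422,-.2218])-.103*u),.07],15.35)
E
```

```text
t 3.925 pos [0.5534 0.1121 0.103 ] yaw -3.35 zaxis [-1.0e-04 -1.2e-03 -1.0e+00] w 0.0372 F [ 0.4   0.17 -1.67]
shift mm [-89.2 367.   33.4] turn -18.7
```

Emit:
drive_tool(
  plan=[
    [0.6,[-0.01,0.03,0],-2],
    [0.6,[-0.02,0.075,0],-4],
    [0.6,[-0.03,0.12,0],-6],
    [0.6,[-0.04,0.165,0],-8],
    [0.6,[-0.052,0.21,0],-10],
    [0.6,[-0.063,0.255,0.01],-13],
    [0.6,[-0.074,0.3,0.02],-16],
    [0.6,[-0.085,0.34,0.028],-18],
    [0.6,[-0.089,0.36,0.033],-18.7],
    [0.6,[-0.0892,0.367,0.0334],-18.7],
    [0.6,[-0.0892,0.367,0.0334],-18.7],
    [0.6,[-0.0892,0.367,0.0334],-18.7],
  ],
  force=60,
)

```text
time: 5.42
ee_pos: [0.4432, -0.2484, 0.07]
tcp_rot: [[0.964, 0.266, -0.0], [0.266, -0.964, -0.001], [-0.0, 0.001, -1.0]]
force: [0.3, 0.3, -0.4]
grip_width: 0.0373
```

```bash
python3 - <<'E'
from h import *
u=np.array([np.cos(np.radians(15.35)),np.sin(np.radians(15.35))])
go([*(np.array([.5422,-.2218])-.101*u),.030],15.35)
for n in("side","top"):
    im=r.capture(n); cv2.imwrite(f"pics/{n}4.png",im[:,:,::-1])
crop('pics/side4.png','pics/s4.png',280,250,150,100,5)
crop('pics/top4.png','pics/t4.png',410,150,120,120,5)
E
```

```text
t 5.425 pos [ 0.4432 -0.2484  0.07  ] yaw 15.4 zaxis [-2.0e-04 -1.2e-03 -1.0e+00] w 0.0373 F [ 0.31  0.35 -0.45]
shift mm [ 1.6  0.5 40. ] turn 0.05
```

View pics/s4.png

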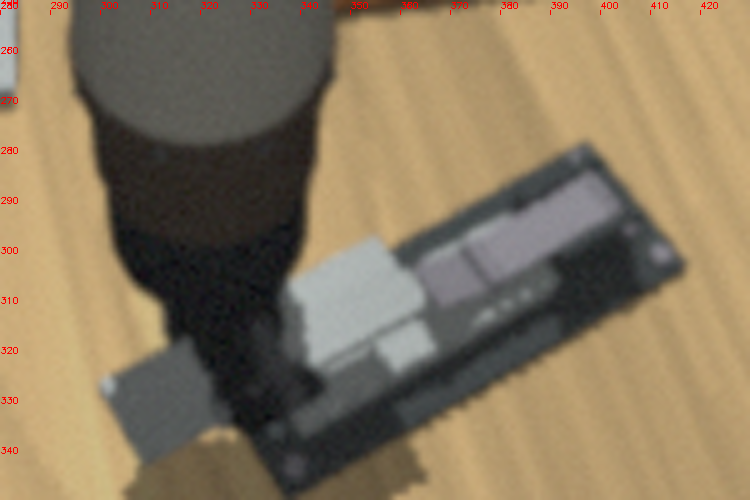

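View pics/t4.png

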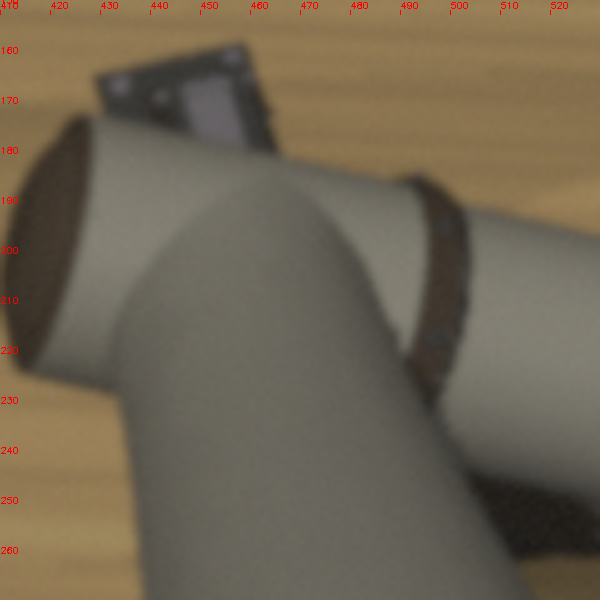

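```bash
python3 - <<'E'
from h import *
np.set_printoptions(precision=4,suppress=True)
H=np.array([.5422,-.2218]);a=np.radians(15.35);M=np.array([[np.cos(a),np.sin(a)],[-np.sin(a),np.cos(a)]])
for z in(.072,.074,.076):
  for p in[(354.8,297),(365,309),(308.5,341.5),(300.8,326)]:
    print(z,(M@(at('side',p,z)[:2]-H)*1000).round(1),end=' ')
  print()
E
```

```text
0.072 [-7.7 20.7] 0.072 [ -4.2 -14.9] 0.072 [-145.6  -17.1] 0.072 [-143.6   20.8] 
0.074 [-8.3 19.8] 0.074 [ -4.9 -15.7] 0.074 [-145.9  -17.9] 0.074 [-143.9   19.9] 
0.076 [-9. 19.] 0.076 [ -5.6 -16.4] 0.076 [-146.2  -18.7] 0.076 [-144.2   19.1]
```

In the side view the plate is in line with the pile, with its front end at holder x of about -6 and laterally within about 2 mm. I'll lower it to just above the pile.

Emit:
drive_tool(
  plan=[
    [0.6,[0,0.0005,0.015],0],
    [0.6,[0,0.0005,0.03],0],
    [0.6,[0,0.0005,0.038],0],
    [0.6,[0,0.0005,0.041],0],
    [0.6,[0,0.0005,0.041],0],
  ],
  force=60,
)

```text
time: 6.15
ee_pos: [0.4434, -0.2489, 0.029]
tcp_rot: [[0.964, 0.266, -0.0], [0.266, -0.964, -0.001], [-0.001, 0.001, -1.0]]
force: [-0.0, -0.5, -1.2]
grip_width: 0.0371
```

```bash
python3 - <<'E'
from h import *
u=np.array([np.cos(np.radians(15.35)),np.sin(np.radians(15.35))])
go([*(np.array([.5422,-.2218])-.101*u),.0255],15.35)
im=r.capture("side"); cv2.imwrite(f"pics/side5.png",im[:,:,::-1])
crop('pics/side5.png','pics/s5.png',290,265,130,90,6)
E
```

```text
t 6.15 pos [ 0.4434 -0.2489  0.029 ] yaw 15.42 zaxis [-2.0e-04 -1.3e-03 -1.0e+00] w 0.0371 F [-0.03 -0.5  -1.22]
shift mm [ 1.5 -0.   3.5] turn 0.07
```

View pics/s5.png

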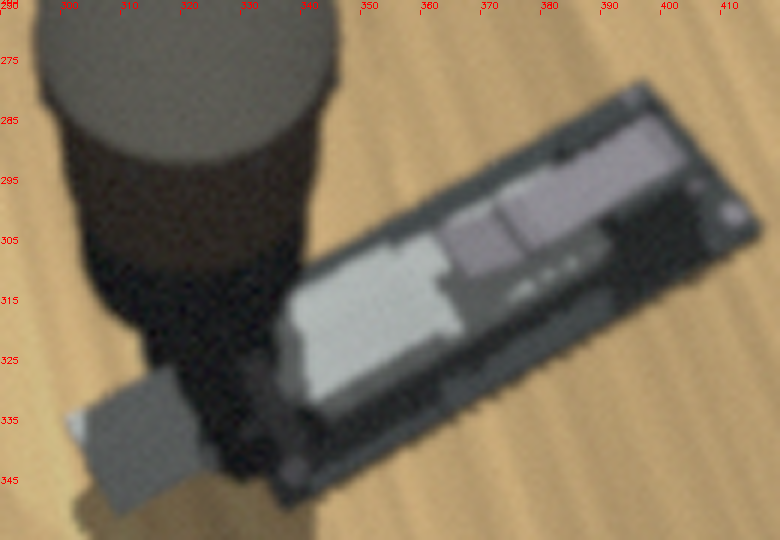

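```bash
cat >> h.py <<'E'
H=np.array([.5422,-.2218]);YAW=15.35
def W(x,y,z,H=H,yaw=YAW):
    a=np.radians(yaw);return [H[0]+x*np.cos(a)-y*np.sin(a),H[1]+x*np.sin(a)+y*np.cos(a),z]
def overlay(n,src,out,x0,y0,w,h,s,polys):
    im=cv2.resize(cv2.imread(src)[y0:y0+h,x0:x0+w],None,fx=s,fy=s,interpolation=cv2.INTER_CUBIC)
    im=cv2.convertScaleAbs(im,alpha=1.4)
    for P,c in polys:
        q=((proj(n,P)-[x0-.5,y0-.5])*s).astype(int);cv2.polylines(im,[q],True,c,1)
    cv2.imwrite(out,im)
def box(x0,x1,y0,y1,z):return [W(x0,y0,z),W(x1,y0,z),W(x1,y1,z),W(x0,y1,z)]
E
python3 - <<'E'
from h import *
P=[(box(-.09,.135,-.04,.04,.006),(0,255,255)),(box(-.07,.07,-.02,.02,.022),(0,255,0)),(box(-.1455,-.0055,-.02,.02,.033),(0,0,255))]
overlay('side','pics/side5.png','pics/o5.png',295,270,130,95,6,P)
overlay('side','pics/side0.png','pics/o0.png',295,270,130,95,6,P[:2])
E
```

```text
(no output)
```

View pics/o5.png

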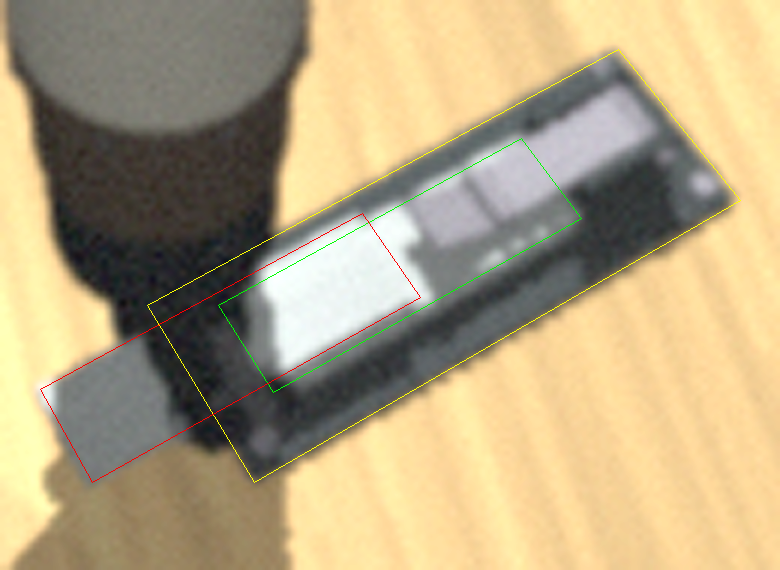

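View pics/o0.png

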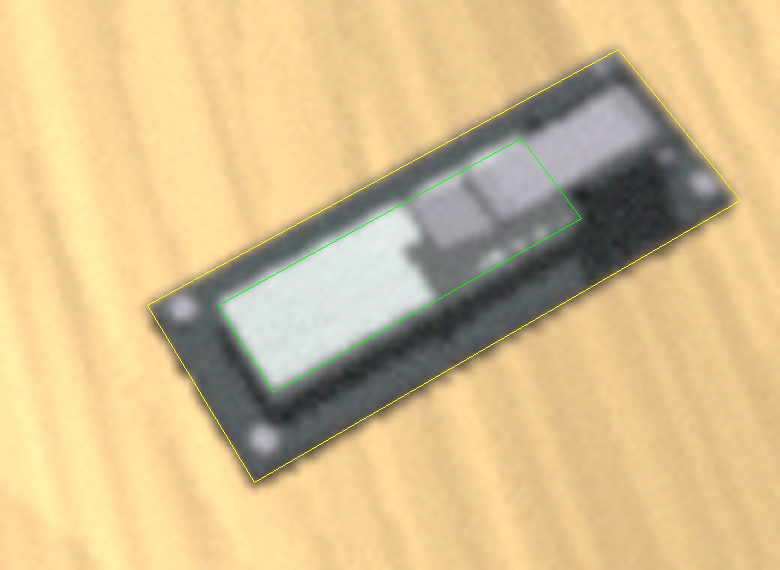

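```bash
python3 - <<'E'
from h import *
im=cv2.imread('pics/side5.png')[290:345,320:380]
im=cv2.resize(im,None,fx=12,fy=10.9,interpolation=cv2.INTER_CUBIC) if 0 else cv2.resize(im,None,fx=10,fy=10,interpolation=cv2.INTER_CUBIC)
f=im.astype(float);f=np.clip((f-90)*2.4,0,255).astype(np.uint8)
for k in range(0,60,5): cv2.putText(f,str(320+k),(k*10,8),0,.35,(0,0,255),1)
for k in range(0,55,5): cv2.putText(f,str(290+k),(0,k*10+4),0,.35,(0,0,255),1)
cv2.imwrite('pics/z5.png',f)
E
```

```text
(no output)
```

View pics/z5.png

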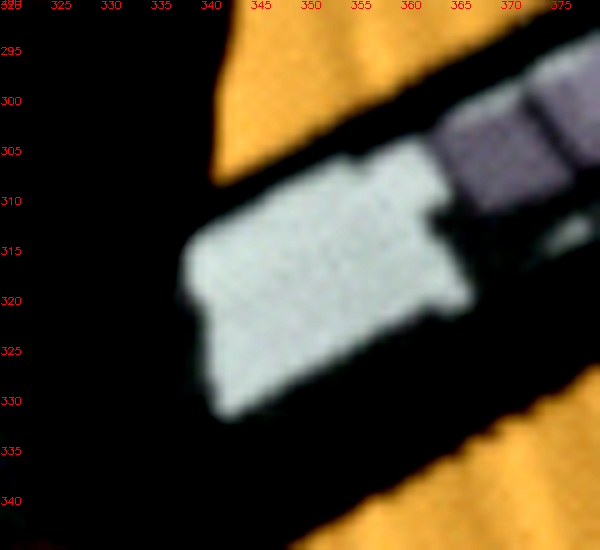

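```bash
python3 - <<'E'
from h import *
def L(p,z):
    a=np.radians(YAW);M=np.array([[np.cos(a),np.sin(a)],[-np.sin(a),np.cos(a)]]);return (M@(at('side',p,z)[:2]-H)*1000).round(1)
for z in(.031,.033,.035): print(z,[L(p,z) for p in[(354,305.2),(340,312.5),(362,320.7),(343,331.8)]])
print('pile',[L(p,.022) for p in[(366.3,320.8),(362,304),(331.3,319.7),(341,335)]])
E
```

```text
0.031 [array([-7.1, 21.6]), array([-44.4,  22.3]), array([-12.1, -19.5]), array([-62.7, -20.2])]
0.033 [array([-7.7, 20.8]), array([-45. ,  21.5]), array([-12.8, -20.2]), array([-63.2, -21. ])]
0.035 [array([-8.3, 19.9]), array([-45.5,  20.7]), array([-13.4, -21. ]), array([-63.7, -21.7])]
pile [array([ -1.1, -21.4]), array([13.6, 18.4]), array([-68.3,  20.8]), array([-68.1, -21.1])]
```

The contrast crop shows the plate's front corners at (354,305) and (362,320.5). Its edges are at lateral +21/-20.5 mm, against +20/-21 for the pile, so it is in line to about 1 mm. Now I'll lower it to contact.

Emit:
drive_tool(
  plan=[
    [0.6,[0,0.0005,0.0015],0],
    [0.6,[0,0.0005,0.003],0],
    [0.6,[0,0.0005,0.0035],0],
    [0.6,[0,0.0005,0.0035],0],
  ],
  force=60,
)

```text
time: 6.7
ee_pos: [0.4438, -0.2495, 0.0259]
tcp_rot: [[0.964, 0.266, 0.001], [0.266, -0.964, -0.002], [0.0, 0.002, -1.0]]
force: [-0.1, 0.2, -0.4]
grip_width: 0.037
```

Emit:
drive_tool(
  plan=[
    [0.6,[0,0,0.001],0],
    [0.6,[0,0,0.001],0],
    [0.6,[0,0,0.001],0],
  ],
  force=60,
)

```text
time: 7.08
ee_pos: [0.4437, -0.2496, 0.0251]
tcp_rot: [[0.964, 0.266, 0.001], [0.266, -0.964, -0.002], [0.0, 0.002, -1.0]]
force: [-2.3, 0.3, 1.5]
grip_width: 0.037
```

The force shows contact on the pile, at TCP z = 25.1 mm. Sliding in.

Emit:
drive_tool(
  plan=[
    [0.6,[0.004,0,0],0],
    [0.6,[0.008,0,0],0],
    [0.6,[0.012,0,0],0],
    [0.6,[0.016,0,0],0],
    [0.6,[0.02,0,0],0],
    [0.6,[0.024,0,0],0],
    [0.6,[0.028,0,0],0],
    [0.6,[0.032,0,0],0],
    [0.6,[0.036,0,0],0],
    [0.6,[0.04,0,0],0],
    [0.6,[0.04,0,0],0],
  ],
  force=60,
)

```text
time: 8.45
ee_pos: [0.48, -0.2394, 0.0256]
tcp_rot: [[0.964, 0.266, -0.005], [0.266, -0.964, -0.002], [-0.005, 0.0, -1.0]]
force: [-7.8, -2.3, 11.9]
grip_width: 0.0372
```

```bash
python3 - <<'E'
from h import *
go(W(-.026,0,.025),15.35)
im=r.capture("side"); cv2.imwrite(f"pics/side6.png",im[:,:,::-1])
P=[(box(-.1455+.04,-.0055+.04,-.02,.02,.030),(0,0,255))]
overlay('side','pics/side6.png','pics/o6.png',315,270,110,80,7,[])
E
```

```text
t 8.45 pos [ 0.48   -0.2394  0.0256] yaw 15.42 zaxis [-0.0049 -0.0017 -1.    ] w 0.0372 F [-7.78 -2.28 11.88]
shift mm [38.6 -0.4  0.4] turn 0.07
```

View pics/o6.png

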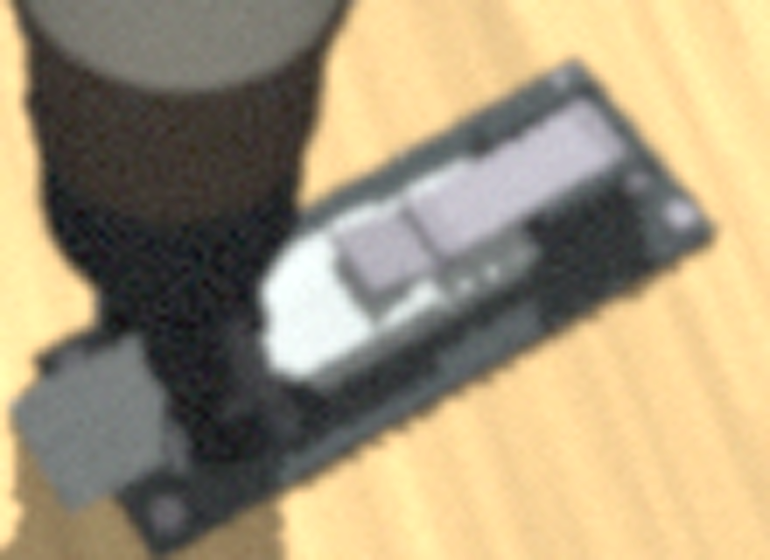

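The plate's front is under the lip and the arm is beginning to lift. The down-force has grown to 12 N, so I'll ease up 1 mm while sliding further.

Emit:
drive_tool(
  plan=[
    [0.6,[0.003,0,-0.0008],0],
    [0.6,[0.007,0,-0.001],0],
    [0.6,[0.011,0,-0.001],0],
    [0.6,[0.015,0,-0.001],0],
    [0.6,[0.019,0,-0.001],0],
    [0.6,[0.019,0,-0.001],0],
  ],
  force=60,
)

```text
time: 9.25
ee_pos: [0.4962, -0.2341, 0.0258]
tcp_rot: [[0.964, 0.265, -0.01], [0.265, -0.964, -0.001], [-0.01, -0.002, -1.0]]
force: [-5.4, -1.2, 3.2]
grip_width: 0.037
```

```bash
python3 - <<'E'
from h import *
go(W(-.026,0,.025),15.35)
im=r.capture("side"); cv2.imwrite(f"pics/side7.png",im[:,:,::-1])
overlay('side','pics/side7.png','pics/o7.png',315,270,110,80,7,[])
E
```

```text
t 9.25 pos [ 0.4962 -0.2341  0.0258] yaw 15.38 zaxis [-9.9e-03 -7.0e-04 -1.0e+00] w 0.037 F [-5.37 -1.22  3.2 ]
shift mm [21.6  0.3  0.5] turn 0.03
```

View pics/o7.png

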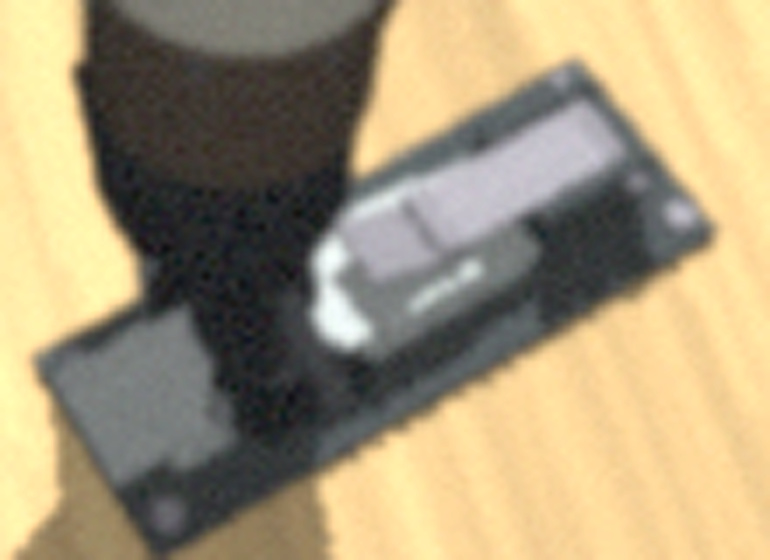

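The arm is up and the plate is in line, with its rear end still about 21 mm short of the pile's front end. Continuing.

Emit:
drive_tool(
  plan=[
    [0.6,[0.004,0,-0.0003],0],
    [0.6,[0.008,0,-0.0005],0],
    [0.6,[0.012,0,-0.0005],0],
    [0.6,[0.016,0,-0.0005],0],
    [0.6,[0.018,0,-0.0005],0],
    [0.6,[0.018,0,-0.0005],0],
  ],
  force=60,
)

```text
time: 10.05
ee_pos: [0.5108, -0.2294, 0.0258]
tcp_rot: [[0.964, 0.264, -0.016], [0.265, -0.964, -0.0], [-0.016, -0.004, -1.0]]
force: [-7.2, -2.7, 5.6]
grip_width: 0.0367
```

```bash
python3 - <<'E'
from h import *
go(W(-.026,0,.025),15.35)
E
```

```text
t 10.05 pos [ 0.5108 -0.2294  0.0258] yaw 15.34 zaxis [-1.620e-02 -1.000e-04 -9.999e-01] w 0.0367 F [-7.23 -2.65  5.63]
shift mm [6.3 1.  0.7] turn -0.01
```

Emit:
drive_tool(
  plan=[
    [0.6,[0.002,0.0005,-0.0005],0],
    [0.6,[0.004,0.001,-0.0006],0],
    [0.6,[0.006,0.001,-0.0006],0],
    [0.6,[0.008,0.0012,-0.0006],0],
    [0.6,[0.008,0.0012,-0.0006],0],
  ],
  force=60,
)

```text
time: 10.68
ee_pos: [0.516, -0.2283, 0.0258]
tcp_rot: [[0.964, 0.264, -0.023], [0.264, -0.965, 0.001], [-0.022, -0.007, -1.0]]
force: [-7.3, -2.6, 5.7]
grip_width: 0.0373
```

```bash
python3 - <<'E'
from h import *
go(W(-.026,0,.025),15.35)
im=r.capture("side"); cv2.imwrite(f"pics/side8.png",im[:,:,::-1])
overlay('side','pics/side8.png','pics/o8.png',315,270,110,80,7,[(box(-.07,.07,-.02,.02,.030),(0,0,255))])
E
```

```text
t 10.675 pos [ 0.516  -0.2283  0.0258] yaw 15.3 zaxis [-2.290e-02  7.000e-04 -9.997e-01] w 0.0373 F [-7.29 -2.62  5.73]
shift mm [1.  0.6 0.8] turn -0.05
```

View pics/o8.png

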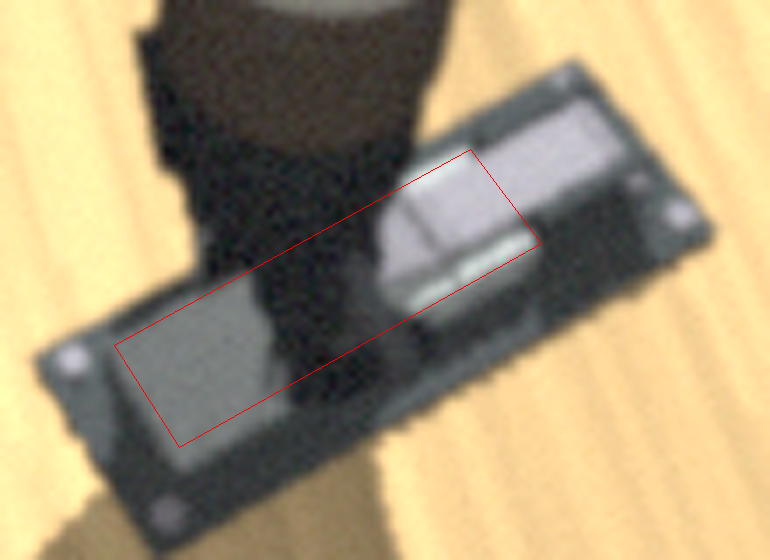

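The plate's rear edge now lies on the predicted outline. I'll push a little more and watch for the force to rise at the stop.

Emit:
drive_tool(
  plan=[
    [0.6,[0.002,0.0005,-0.0005],0],
    [0.6,[0.004,0.0005,-0.0005],0],
    [0.6,[0.005,0.0005,-0.0005],0],
    [0.6,[0.005,0.0005,-0.0005],0],
  ],
  force=60,
)

```text
time: 11.22
ee_pos: [0.5185, -0.2276, 0.0258]
tcp_rot: [[0.964, 0.263, -0.029], [0.263, -0.965, 0.001], [-0.027, -0.009, -1.0]]
force: [-7.0, -2.0, 5.7]
grip_width: 0.0372
```

Emit:
drive_tool(
  plan=[
    [0.6,[0.002,0.0003,-0.0006],0],
    [0.6,[0.004,0.0003,-0.0006],0],
    [0.6,[0.006,0.0003,-0.0006],0],
    [0.6,[0.006,0.0003,-0.0006],0],
  ],
  force=60,
)

```text
time: 11.72
ee_pos: [0.5192, -0.2272, 0.0258]
tcp_rot: [[0.964, 0.262, -0.04], [0.262, -0.965, 0.001], [-0.039, -0.012, -0.999]]
force: [-11.5, -5.3, 8.1]
grip_width: 0.0371
```

```bash
python3 - <<'E'
from h import *
go(W(-.026,0,.025),15.35); print(r.get_state()['torque'])
im=r.capture("side"); cv2.imwrite(f"pics/side9.png",im[:,:,::-1])
overlay('side','pics/side9.png','pics/o9.png',315,270,110,80,7,[])
E
```

```text
t 11.725 pos [ 0.5192 -0.2272  0.0258] yaw 15.22 zaxis [-0.0403  0.0014 -0.9992] w 0.0371 F [-11.5   -5.31   8.07]
shift mm [-2.4  0.9  0.9] turn -0.13
[-1.77510877  3.14817953  0.074699  ]
```

View pics/o9.png

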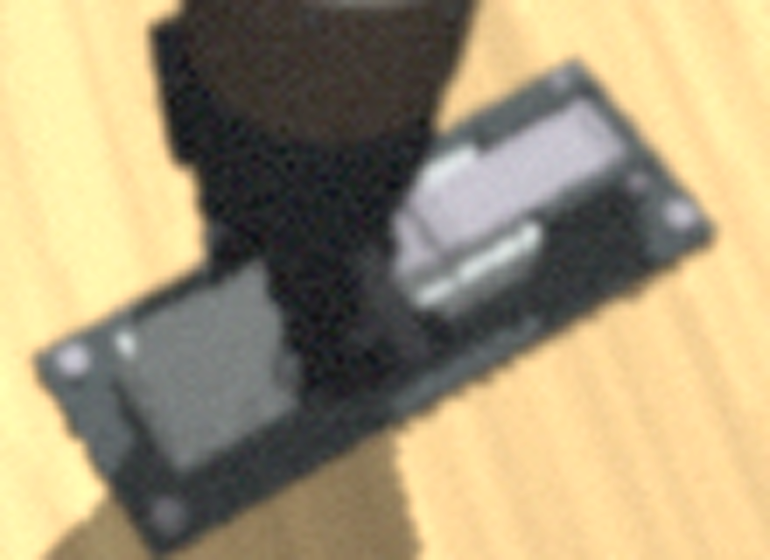

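Only 0.75 mm of motion came from a 6 mm command and the force rose to 12.6 N, so the plate is home. In the picture its rear end is flush with the pile. I'll relax the push, release and lift.

Emit:
drive_tool(
  plan=[
    [0.6,[0.0,0,0],0],
    [0.6,[0.0,0,0],0],
    [-0.3,[0,0,0],0],
    [-0.3,[0,0,0],0],
    [-0.3,[0,0,0],0],
    [-0.3,[0,0,0],0],
    [-0.3,[0,0,-0.02],0],
    [-0.3,[0,0,-0.06],0],
    [-0.3,[-0.03,0,-0.1],0],
    [-0.3,[-0.06,0.04,-0.14],0],
    [-0.3,[-0.06,0.09,-0.16],0],
    [-0.3,[-0.06,0.14,-0.18],0],
    [-0.3,[-0.06,0.19,-0.18],0],
    [-0.3,[-0.06,0.24,-0.18],0],
    [-0.3,[-0.06,0.24,-0.18],0],
  ],
  force=60,
)

```text
time: 13.65
ee_pos: [0.5311, -0.4775, 0.2026]
tcp_rot: [[0.965, 0.258, -0.042], [0.259, -0.966, 0.003], [-0.04, -0.013, -0.999]]
force: [-0.7, 0.6, -1.3]
grip_width: 0.0553
```

```bash
python3 - <<'E'
from h import *
go(W(-.026,0,.025),15.35)
for n in("side","top"):
    im=r.capture(n); cv2.imwrite(f"pics/{n}10.png",im[:,:,::-1])
overlay('side','pics/side10.png','pics/o10.png',315,270,110,80,7,[])
overlay('top','pics/top10.png','pics/o10t.png',420,145,80,115,5,[])
E
```

```text
t 13.65 pos [ 0.5311 -0.4775  0.2026] yaw 15.01 zaxis [-0.0419  0.0026 -0.9991] w 0.0553 F [-0.74  0.59 -1.34]
shift mm [  57.9 -241.6  178.7] turn -0.34
```

View pics/o10.png

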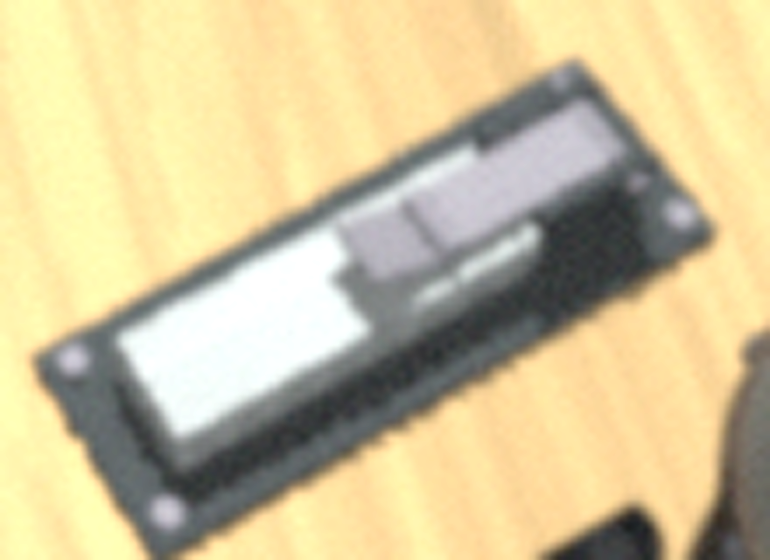

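View pics/o10t.png

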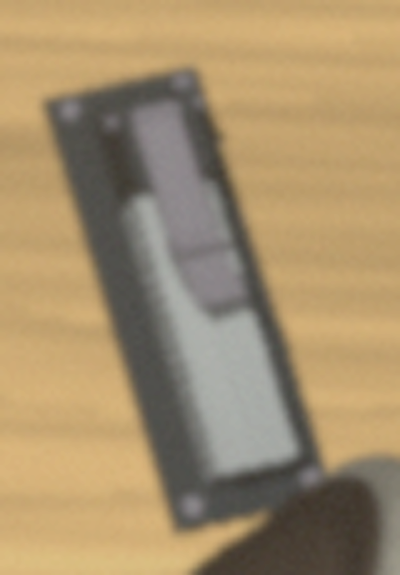

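View pics/top10.png

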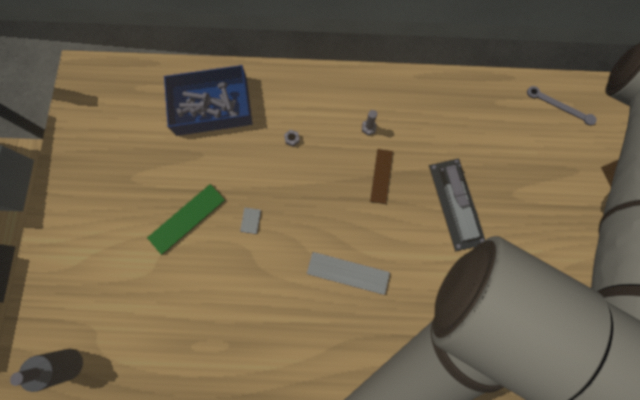

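```bash
python3 - <<'E'
from h import *
def L(n,p,z):
    a=np.radians(YAW);M=np.array([[np.cos(a),np.sin(a)],[-np.sin(a),np.cos(a)]]);return (M@(at(n,p,z)[:2]-H)*1000).round(1)
print('side',[L('side',p,.03) for p in[(331.9,317.9),(341,332.9),(392.1,302.7),(382.1,291.1)]])
print('top',[L('top',p,.03) for p in[(461.6,240.6),(479.6,236.4)]])
print('pile before',[L('side',p,.022) for p in[(331.3,319.7),(341,335)]],[L('top',p,.022) for p in[(461.5,240.8),(478.5,237)]])
overlay('side','pics/side10.png','pics/b.png',323,300,60,45,12,[(box(-.07,.07,-.02,.02,.030),(0,0,255)),(box(-.07,.07,-.02,.02,.022),(0,255,0))])
overlay('top','pics/top10.png','pics/bt.png',435,180,55,70,8,[(box(-.07,.07,-.02,.02,.030),(0,0,255)),(box(-.07,.07,-.02,.02,.022),(0,255,0))])
E
```

```text
side [array([-66.8,  20.6]), array([-67.6, -19.8]), array([ 72.8, -17.2]), array([70.3, 19.2])]
top [array([-69.8,  25.5]), array([-69.7, -19.3])]
pile before [array([-68.3,  20.8]), array([-68.1, -21.1])] [array([-69.8,  22.9]), array([-70.2, -19.6])]
```

View pics/b.png

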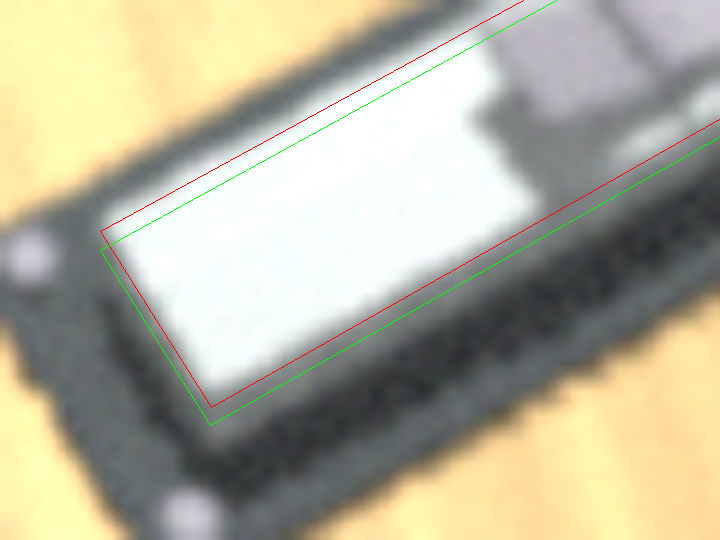

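View pics/bt.png

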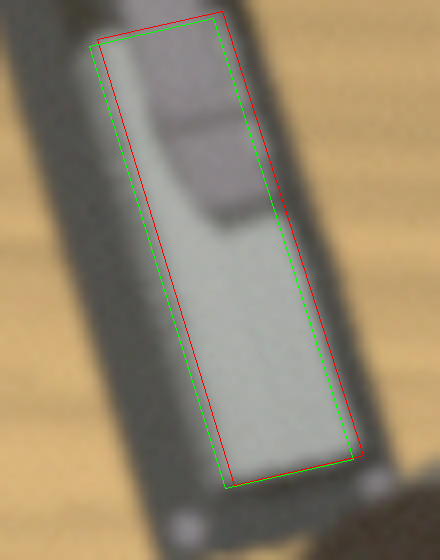

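The side and top views both show the plate flat on the pile under the raised arm. It is in line to about 1 mm, with its rear end at or slightly beyond the pile's front end. The short plate is unmoved at (251,220). Handing in.

```bash
python3 - <<'E'
from plant import r
print(r.sign_off(), r.get_state()['time'])
E
```

```text
the job is handed in; nothing more can be done
the job is handed in; nothing more can be done
```

The long plate is on the pile in the holder, in line with it and pushed home under the sprung arm. I handed the job in at about 14 s of the 43 s allowed; no verdict is reported.

- **What I did:** I picked the smaller grey bar, measured at 138–140 x 40 mm, and gripped it across its width. I lowered it onto the pile until the force showed contact, then slid it in under the arm.
- **Back stop:** a 6 mm push command moved the plate only 0.75 mm, and the push force rose from about 7 N to 12.6 N. I took that as the plate being against the stop, then let go and backed away.
- **Position:** the side view puts the plate about 1 mm further in than the pile's own front end, and about 1 mm off the pile's line. Both are within the calibration error.
- **Clamping:** the arm rests on top of the plate in both views, but I did not measure its angle.
- **Disagreements:**
  - In the top view, one side edge of the plate read about 5 mm wide of nominal. That edge blends into the pile's side face, so I trusted the other edges.
  - The tool tilted about 2° under the pushing load.
  - The gripper opening read 37 mm on the 40 mm plate.
- **Short plate:** it is still at the same place in the top picture.

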